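# Cover the line terminals and switch the breaker on

## Task

On the distribution plate lying on the bench, fit the loose yellow four-pole terminal cover to the bare copper line end of the big breaker: its fins go down between the twin ribs that separate the poles, until it sits square and fully home like the cover already on the other end. Only then push the breaker's handle over to ON, towards the end you have just covered. Leave the small grey three-pole cover and everything else on the bench where it is.

Things in the scene. Friction and masses are not known exactly. Their poses are not given: they have to be found in the camera images.
- cover_grip (a point): Loose yellow cover, 88 (own x) x 150 (y) x 83 mm high, standing on the bench on its skirts. On its flat roof (top 43 mm above the skirts' bottom) is a solid grip ridge, centred: 34 mm wide in x, 110 long in y, 40 high; take it from above across the 34 mm. Point: in the ridge's middle, 66 mm above the skirts' bottom, 17 below its top. x towards the apron end (away from the breaker when fitted), z up. 0.1 to 0.25 kg.
- cover_fins (a point): Middle of the lower edge of the yellow cover's middle fin, 64 mm under the grip point. Below the 3 mm roof, along x over its whole length: three fins 4 mm thick (2 mm at the lower edge), 38 mm deep, at y = -35, 0, 35 mm, and two side skirts 3 mm thick, 40 mm deep, 144 mm apart inside. An apron closes the upper 15 mm under the roof at the +x end only.
- line_seat (a point): Fixed point of the breaker: where cover_grip lies, with the same axes, when the cover is fully home on the line end: 119 mm above the bench, 92 mm from the breaker's middle. x points from the breaker's middle out over the bare line end, y across the poles, z up. Home, the roof rests on the ribs (93 mm up), the skirts on the red-brown bar support (53 mm up), the cover's inner edge 3 mm from the raised block.
- rib_gap (a point): Middle of the gap between the middle pair of ribs, level with their tops, 93 mm above the bench; axes as line_seat. Three pairs of upright ribs, 3 mm thick, at y = -35, 0, 35 mm, x = -19 to 18.5 mm from here, 40 mm deep; each gap is 8 mm wide, so a fin has 2 mm to each side, as have the skirts outside the breaker. Four copper bars 18 mm wide, tops 58 mm above the bench, run out to x = +81 mm between the fins.
- breaker_top (a point): Middle of the top of the raised block of the big dark breaker (165 long in x, 140 mm wide; block 90 mm long, its top 111 mm above the bench); axes as line_seat. The fixed yellow cover on the other (load) end is like the loose one; its ridge spans x = -75 to -109 mm, top 136 mm above the bench. Beside the breaker, at y beyond +90 mm, stand other devices up to 115 mm above the bench.
- toggle (a joint): The breaker's handle, a black paddle in the middle of the raised block: 10 mm thick, 24 mm wide across the poles. 0 rad = OFF (it leans 0.35 rad away from the line end), 0.70 rad = ON, its stop (it leans 0.35 rad towards the line end). Stiff with friction (about 0.1 N m, 4 N near the tip) and stays where it is left. It starts within 0.1 rad of OFF.
- toggle_tip (a point): Middle of the handle's top edge, 36 mm from its pivot. The pivot lies 6 mm below breaker_top, its axis along that point's y; the handle swings over the top of the block along x. About 28 mm of it stands above the block. Push it at 10 to 25 mm above the block.
- small_cover (a point): Bystander: the loose grey three-pole cover, of the same shape as the yellow one but 115 mm long in y, ridge 75 mm long; the point is on its ridge, 66 mm above the bench. To be left alone.
- multimeter: Bystander: orange and black multimeter, 150 x 76 x 46 mm, origin under its centre, lying to the left of the plate.
- tray: Bystander: blue open tray of bolts and washers, 110 x 160 x 32 mm, origin under its centre, left of the plate.
- screwdriver_grip (a point): Bystander: red screwdriver, 200 mm long, lying right of the loose covers; the point is on its handle.
- busbar: Bystander: spare copper bar, 18 x 160 x 5 mm, origin under its centre, lying beyond the covers.
There are look-alikes about, which are no part of the job. Several things look just like the part that bears cover_grip: the one meant starts nearest to the robot's base.

How it is judged:
On the way, in this order (a step that is already met when the one before it is completed fails the run):
1. the yellow cover is fully home on the line end while the handle is still OFF (x of cover_grip in the frame of line_seat between -0.006 and 0.006 m and y of cover_grip in the frame of line_seat between -0.004 and 0.004 m and z of cover_grip in the frame of line_seat below 0.003 m and angle between the x axis of cover_grip and the x axis of line_seat, either way round below 0.1 rad and angle between cover_grip's own z axis and vertical below 0.05 rad and value of joint toggle below 0.2 rad), for 0.2 s.
2. the handle is over at ON (value of joint toggle above 0.6 rad), for 0.2 s.
At the end, for the whole second after the job is handed in: The yellow cover rests fully home on the line end: its grip point within 6 mm along the poles, 4 mm across them and 3 mm in height of its seat, within 0.1 rad square and 0.05 rad level, at rest; and the handle is at ON (beyond 0.6 of 0.70 rad) (x of cover_grip in the frame of line_seat between -0.006 and 0.006 m and y of cover_grip in the frame of line_seat between -0.004 and 0.004 m and z of cover_grip in the frame of line_seat between -0.004 and 0.003 m and angle between the x axis of cover_grip and the x axis of line_seat, either way round below 0.1 rad and angle between cover_grip's own z axis and vertical below 0.05 rad and linear speed of cover4 below 0.02 m/s and value of joint toggle above 0.6 rad); the robot touches nothing.
It fails at once if the grey three-pole cover is moved by more than 30 mm (distance of small_cover from where it was at the start of the episode above 0.03 m).
It fails at once if the multimeter, the tray, the screwdriver or the spare bar is moved by more than 30 mm (distance of any of multimeter, tray, screwdriver_grip, busbar from where it was at the start of the episode above 0.03 m).
It also fails if it takes over 48 s, if anything falls off the work surface, if the arm or the gripper's body presses on something with over 40 N, if the wrist force passes 120 N, or if a joint passes its speed limit or range.

## Robot

A 6-joint arm with a two-finger parallel gripper is mounted at the origin on the work surface. World frame = base frame: x ahead of the robot, y to its left, z up, the work surface at z = 0. Lengths are in m, angles in rad, forces in N, time in s.
With the tool pointing down it reaches from about 0.325 to 1 m from the base axis. Payload 5.1 kg.
Tool frame: the origin (TCP) lies at the very end of the fingers, on their centre line; the grasp point (between the pads) lies bot.grasp_offset behind it (bot.grasp_offset is the distance from the TCP to the grasp point, in m); z points along the fingers, y is the direction in which the jaws open and shut (so a half turn about z gives the same grasp; the last joint's range is limited). The gripper opens to 85 mm and grips with 20 to 120 N. Pads are 22 mm wide; open, the fingers measure 114 mm over their backs; the gripper's body (76 mm by 85 mm) begins 54 mm behind the grasp point. The pads swing forward as they close: fully open they stand 13 mm farther back than shut.
Start: joints at [-1.295, 0.124, 1.65, -0, 1.367, -0.083], TCP at [0.228, -0.609, 0.231] pointing down, gripper open.
Joint ranges: [-2.61, 2.61], [-1.02, 2.33], [0.03, 2.71], [-1.35, 4.49], [0.32, 2.68], [-2.91, 2.91]. Speed limits (rad/s): [2.57, 2.57, 3.14, 3.14, 3.14, 3.14].

## Interface

Orientations are given as a rotation vector (axis times angle).
In Python, from workcell import bot, snapshot, camera_model, recognise, tip_of gives the robot as it stands.
- The arm moves only by the shell command python3 -m pendant 'ROWS' [FORCE]. ROWS is JSON, one flat list of numbers, 7 for each row, row after row: the shift along the tool's x, y, z in mm, then the turn, a rotation vector about the tool's x, y, z in rad, then the closure, from 0 (fully open) to 1 (shut). In form: [x, y, z, wx, wy, wz, claw, x, y, z, wx, wy, wz, claw, ...]. A call has exactly 10 rows; each row shifts and turns the commanded pose from where the row before left it, along the tool's axes as they then stand; what a row does not reach is not made up. A row lasts 1/10 s, in which the tool goes at most 50 mm and 8.59 degrees, less where a joint would pass 70% of its speed; a pose out of reach is approached as far as the arm can. A call is refused whole if a number of a shift passes 50 or a number of a turn 0.15, either way. A call with a gripper value outside its range is refused whole. The fingers move at their own pace and stop on an object; FORCE is the grip in N (left out, the last holds). Time passes only in rows, so rows that do not move let the fingers close, or fill a call up. It gives the time, the measured TCP pose, the force and the opening at its end, in the units of the state.
- bot.read_state(): the state, without advancing time (a new reading comes with each control period).
- snapshot(name): name is "side" or "top" or "wrist"; returns (picture, depth): 420x560x3 uint8, red, green, blue; 420x560 float32, m along the optical axis (not along the pixel's ray), 0 where there is no reading.
- camera_model(name): a dict with "vertical_fov" (degrees; the focal length in pixels is half the picture's height over the tangent of half this angle, whatever the lens; pixels are square), "cx", "cy" (the principal point, pixels), "R" (3x3) and "t" (3): a world point X has camera coordinates R X + t; the wrist camera has in their place "tool_from_camera" (4x4, takes a point from camera to tool coordinates, whose origin is the TCP and whose axes are the flange's). Camera axes: x right, y down, z forward; pixel columns grow to the right and rows downward; lengths in m; the calibration is good to about 2 mm. A picture is of the moment at which its call begins: read the wrist's pose just before it. camera_model takes no time and is no camera call.
- bot.finish_job(): hands the job in, once; it reports no verdict.
Trained networks look in the newest picture that a camera, given by its name, has taken for a name from the list of things; names that differ only in an ending like _2 or _b are one class to them, and where a whole thing is asked for, a point or a joint stands for the part that bears it (a point fixed in the world has none). Each returns a list of dicts, best first, with "confidence" (0 to 1); they miss things now and then, are a little off and sometimes report something else, mostly with a low value. They report only what shows in the picture. A call takes as long as a camera call. They do not tell look-alikes from the thing itself.
- recognise(thing, camera): "location" ([column, row] in pixels, amid what is visible of it).
- tip_of(thing, camera): "location" ([column, row] in pixels: a listed point, or the origin of a listed thing).
The state is a dict: "time": time; "q": joint angles; "joint_vel": joint speeds; "joint_torque": joint torques, N m; "tool_pos": TCP position; "ee_rot": TCP orientation; "contact_force": force on the tool from outside, world axes, zero at the start; "wrist_torque": the same for the moment, N m; "gripper_width": opening from 0.0 (shut) to 1.0 (fully open).
Only numpy, scipy, OpenCV 4.12 (cv2) and the standard library are available. Lean on these libraries where they do the work, as an engineer would, in place of code of your own. Each camera call takes 0.05 s, during which the arm holds its last target. There are 200 camera calls.

## Working session

There is one attempt and no reset: what is moved stays moved. The work goes in short steps, Python scripts to look and compute and a shell command to move; the robot and the scene stay as the last step left them, time stands still between calls to the robot, and variables do not carry over. Pictures are saved under pics/ and viewed, about 8 in all and at most 12, crops included, and the job is handed in when it is done.

```bash
ls; mkdir -p pics
cat > h.py <<'E'
import numpy as np, cv2
from scipy.spatial.transform import Rotation as Ro
from workcell import bot, snapshot, camera_model, recognise, tip_of
def look(name):
    s=bot.read_state(); p,d=snapshot(name); m=camera_model(name)
    f=210/np.tan(np.radians(m['vertical_fov'])/2)
    if name=='wrist':
        T=np.eye(4);T[:3,:3]=Ro.from_rotvec(s['ee_rot']).as_matrix();T[:3,3]=s['tool_pos']
        W=T@np.array(m['tool_from_camera'])
    else:
        W=np.eye(4);R=np.array(m['R']);W[:3,:3]=R.T;W[:3,3]=-R.T@np.array(m['t'])
    return p,d,(f,m['cx'],m['cy'],W)
def w(cam,u,v,z):  # depth z
    f,cx,cy,W=cam
    return W[:3,:3]@np.array([(u-cx)*z/f,(v-cy)*z/f,z])+W[:3,3]
def at_h(cam,u,v,h): # ray to height h
    a=w(cam,u,v,0.);b=w(cam,u,v,1.);return a+(b-a)*(h-a[2])/(b[2]-a[2])
def cloud(d,cam):
    f,cx,cy,W=cam
    v,u=np.mgrid[:d.shape[0],:d.shape[1]]
    P=np.stack([(u-cx)*d/f,(v-cy)*d/f,d],-1)
    P=P@W[:3,:3].T+W[:3,3];P[d<=0]=np.nan;return P
def save(n,p): cv2.imwrite('pics/'+n+'.png',cv2.cvtColor(p,cv2.COLOR_RGB2BGR))
E
python3 - <<'E'
from h import *
np.set_printoptions(precision=4,suppress=True)
print(bot.grasp_offset,bot.read_state())
for c in ['top','side']:
    p,d,cam=look(c); save(c+'0',p); P=cloud(d,cam); print(c,cam[3])
    H=dict(cover_grip=.066,line_seat=.119,rib_gap=.093,breaker_top=.111,toggle_tip=.139,small_cover=.066)
    for t,h in H.items():
        for r in tip_of(t,c)[:4]:
            u,v=r['location'];print(t,np.round([u,v,r['confidence']],2),at_h(cam,u,v,h),P[int(v),int(u)])
E
```

```text
pics
0.0187 {'time': 0.0, 'q': array([-1.2946,  0.1245,  1.6517, -0.    ,  1.3675, -0.0826]), 'joint_vel': array([-0.0015, -0.0015, -0.0005, -0.0004,  0.0003,  0.0003]), 'joint_torque': array([  0.001 , -42.361 , -36.5449,   0.    ,   0.0069,   0.    ]), 'tool_pos': array([ 0.228, -0.608,  0.23 ]), 'ee_rot': array([-3.0891, -0.5602,  0.0004]), 'contact_force': array([-0.028 , -0.2236, -0.2756]), 'wrist_torque': array([-0.0261, -0.0505, -0.0249]), 'gripper_width': 0.9966870424999066}
top [[ 0.0016 -0.9962  0.0873  0.4388]
 [-1.     -0.0016  0.0003 -0.0915]
 [-0.0002 -0.0873 -0.9962  1.7709]
 [ 0.      0.      0.      1.    ]]
cover_grip [279.3  139.8    0.94] [ 0.8548 -0.0779  0.066 ] [ 0.853  -0.077   0.0851]
cover_grip [350.3  204.1    0.91] [ 0.6192 -0.3346  0.066 ] [ 0.6179 -0.3312  0.0818]
cover_grip [447.4  233.6    0.57] [ 0.5133 -0.6818  0.066 ] [ 0.5142 -0.6705  0.0946]
line_seat [237.9  204.5    0.68] [0.6115 0.0658 0.119 ] [0.6224 0.0774 0.0326]
rib_gap [238.3  216.6    0.72] [0.5712 0.0665 0.093 ] [0.5732 0.0674 0.0942]
breaker_top [240.1  231.6    0.89] [0.5172 0.058  0.1
[... 709 characters left out ...]
0.71] [ 0.8512 -0.0792  0.066 ] [ 0.8449 -0.06    0.0812]
cover_grip [183.4 246.4   0.7] [0.8288 0.1568 0.066 ] [0.8183 0.1763 0.0844]
line_seat [254.5  234.8    0.72] [0.6036 0.0799 0.119 ] [ 0.6677 -0.0852 -0.0052]
line_seat [286.2  191.5    0.24] [ 0.5899 -0.2263  0.119 ] [ 0.6097 -0.2922  0.0809]
rib_gap [263.8 240.4   0.9] [0.576  0.0651 0.093 ] [0.5865 0.0432 0.0768]
rib_gap [284.7  189.     0.44] [ 0.6135 -0.2854  0.093 ] [ 0.6222 -0.3051  0.0805]
breaker_top [282.8  240.7    0.79] [0.5093 0.0678 0.111 ] [0.5079 0.082  0.1241]
breaker_top [281.8  232.5    0.29] [0.5264 0.025  0.111 ] [0.5273 0.0317 0.1173]
toggle_tip [282.2  231.9    0.42] [0.5151 0.059  0.139 ] [0.5291 0.0144 0.1094]
```

Run:
```python
import cv2
a=cv2.imread('pics/top0.png');cv2.imwrite('pics/top0b.png',cv2.resize(a,(800,600),interpolation=cv2.INTER_CUBIC))
```

```text
(no output)
```

View pics/top0b.png

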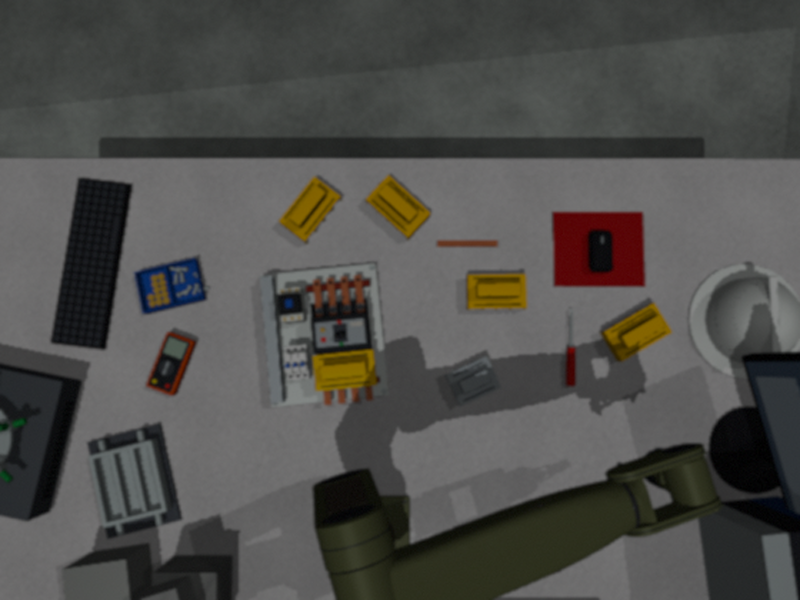

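View pics/side0.png

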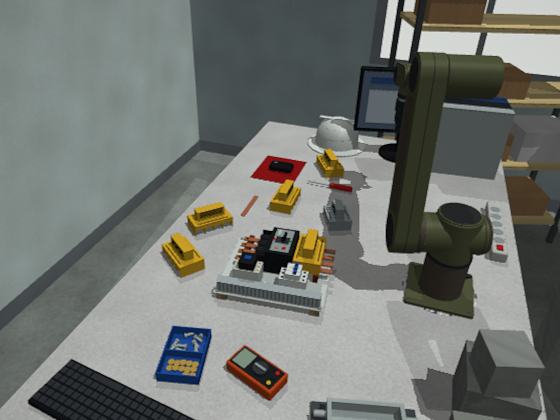

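```bash
cat >> h.py <<'E'
def Rdown(yaw): # tool z down, tool x at yaw
    c,s=np.cos(yaw),np.sin(yaw); return np.array([[c,s,0],[s,-c,0],[0,0,-1.]])
def plan(pos,yaw,n,start=None):
    s=bot.read_state() if start is None else start
    p=np.array(s['tool_pos']);R=Ro.from_rotvec(s['ee_rot'])
    rv=(R.inv()*Ro.from_matrix(Rdown(yaw))).as_rotvec()
    print('turn/row',np.round(rv/n,4)); d=(np.array(pos)-p)/n*1000
    for k in range(n): print(np.round((R*Ro.from_rotvec(rv*k/n)).inv().apply(d),1).tolist())
E
python3 - <<'E'
from h import *
np.set_printoptions(precision=4,suppress=True)
m=camera_model('wrist');print(m)
plan([.60,-.335,.33],np.pi/2,10)
E
```

```text
{'vertical_fov': 62.62260444813268, 'cx': 283.85890470952546, 'cy': 202.84470563024658, 'tool_from_camera': array([[-0.0007, -0.9647, -0.2635,  0.0676],
       [ 1.    , -0.0005, -0.0005,  0.0001],
       [ 0.0003, -0.2635,  0.9647, -0.1422],
       [ 0.    ,  0.    ,  0.    ,  1.    ]])}
turn/row [ 0.      0.     -0.1212]
[44.4, -12.6, -9.9]
[45.6, -7.1, -9.9]
[46.1, -1.5, -9.9]
[46.0, 4.1, -9.9]
[45.2, 9.6, -9.9]
[43.7, 15.0, -9.9]
[41.5, 20.1, -9.9]
[38.8, 25.0, -9.9]
[35.5, 29.5, -9.9]
[31.7, 33.6, -9.9]
```

```bash
python3 -m pendant '[37,-10,-7,0,0,-0.121,0, 38,-6,-7,0,0,-0.121,0, 39,-1,-7,0,0,-0.121,0, 39,4,-7,0,0,-0.121,0, 38,8,-7,0,0,-0.121,0, 37,12,-7,0,0,-0.121,0, 35,17,-7,0,0,-0.121,0, 33,21,-7,0,0,-0.121,0, 30,25,-7,0,0,-0.121,0, 27,28,-7,0,0,-0.121,0]' 40
python3 - <<'E'
from h import *
np.set_printoptions(precision=4,suppress=True)
p,d,cam=look('wrist'); P=cloud(d,cam); np.save('P1.npy',P); save('w1',p)
print(bot.read_state()['tool_pos'])
for t in ['cover_grip','cover_fins']:
  for r in tip_of(t,'wrist')[:3]:
    u,v=r['location'];print(t,u,v,r['confidence'],at_h(cam,u,v,.066),P[int(v),int(u)])
E
```

```text
time: 1.7
tool_pos: [0.5426, -0.3773, 0.3018]
ee_rot: [2.218, 2.225, -0.0]
contact_force: [-0.3, -0.6, -0.5]
gripper_width: 0.998
[ 0.5469 -0.3738  0.3031]
cover_grip 359.4 127.0 0.63 [ 0.6243 -0.3291  0.066 ] [ 0.6204 -0.3283  0.0823]
```

View pics/w1.png

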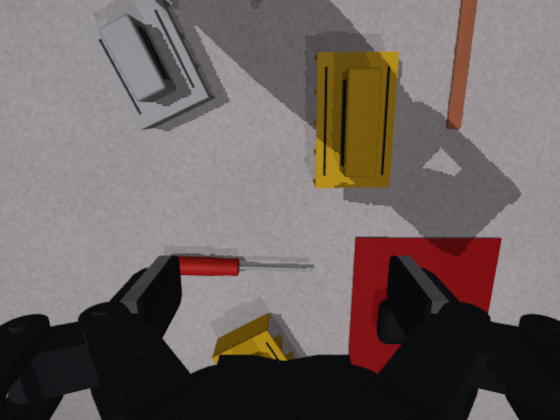

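```bash
python3 -m pendant '[5,-11,11,0,0,0,0, 5,-11,11,0,0,0,0, 5,-11,11,0,0,0,0, 5,-11,11,0,0,0,0, 5,-11,11,0,0,0,0, 5,-11,11,0,0,0,0, 5,-11,11,0,0,0,0, 5,-11,11,0,0,0,0, 0,0,0,0,0,0,0, 0,0,0,0,0,0,0]'
python3 - <<'E'
from h import *
np.set_printoptions(precision=4,suppress=True)
p,d,cam=look('wrist'); P=cloud(d,cam); np.save('P2.npy',P); save('w2',p)
print(bot.read_state()['tool_pos'])
for r in tip_of('cover_grip','wrist')[:3]:
    u,v=r['location'];print(u,v,r['confidence'],at_h(cam,u,v,.066),P[int(v),int(u)])
    save('w2c',cv2.resize(p[max(0,int(v)-110):int(v)+110,max(0,int(u)-110):int(u)+110],None,fx=2.5,fy=2.5,interpolation=cv2.INTER_CUBIC)) if r['confidence']>.4 else 0
# fit rectangle to roof+ridge points
for lo,hi in [(.037,.049),(.075,.092)]:
  m=(abs(P[...,2]-(lo+hi)/2)<(hi-lo)/2)&(abs(P[...,0]-.62)<.09)&(abs(P[...,1]+.33)<.1)
  q=P[m]; print(len(q),np.median(q[:,2]),cv2.minAreaRect((q[:,:2]*1000).astype(np.float32)))
E
```

```text
time: 2.85
tool_pos: [0.4529, -0.3388, 0.2134]
ee_rot: [2.226, 2.217, -0.0]
contact_force: [0.5, -0.0, -0.2]
gripper_width: 1.004
[ 0.4535 -0.339   0.214 ]
484.2 176.8 0.57 [ 0.6244 -0.3287  0.066 ] [ 0.6145 -0.3248  0.0825]
7900 0.04248970147694156 ((623.5606079101562, -325.6584167480469), (89.80274200439453, 150.70436096191406), 0.7500520348548889)
6157 0.08225682408315049 ((622.5735473632812, -325.09466552734375), (35.4500846862793, 109.4514389038086), 1.0070016384124756)
```

View pics/w2c.png

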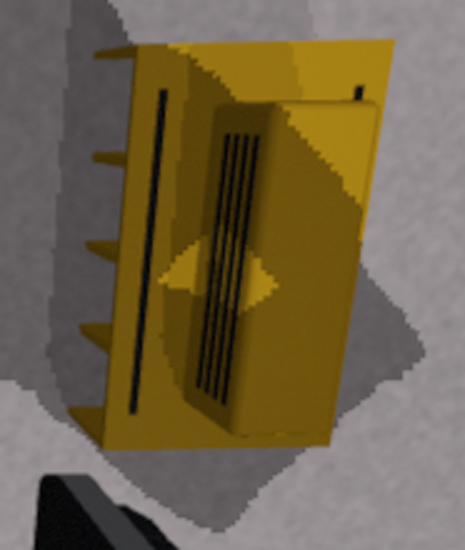

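Run:
```python
from h import *
plan([.6231,-.3253,.12],np.pi/2+.015,8)
```

```text
turn/row [ 0.0001  0.0001 -0.0022]
[1.8, 21.1, 11.8]
[1.7, 21.1, 11.8]
[1.7, 21.2, 11.8]
[1.6, 21.2, 11.8]
[1.6, 21.2, 11.8]
[1.6, 21.2, 11.8]
[1.5, 21.2, 11.8]
[1.5, 21.2, 11.8]
```

```bash
python3 -m pendant '[1.6,21.2,12,0,0,-0.0022,0, 1.6,21.2,12,0,0,-0.0022,0, 1.6,21.2,12,0,0,-0.0022,0, 1.6,21.2,12,0,0,-0.0022,0, 1.6,21.2,12,0,0,-0.0022,0, 1.6,21.2,12,0,0,-0.0022,0, 1.6,21.2,12,0,0,-0.0022,0, 1.6,21.2,12,0,0,-0.0022,0, 0,0,0,0,0,0,0, 0,0,0,0,0,0,0]'
python3 - <<'E'
from h import *
np.set_printoptions(precision=4,suppress=True)
s=bot.read_state()
p,d,cam=look('wrist'); P=cloud(d,cam)
print(s['tool_pos'],Ro.from_rotvec(s['ee_rot']).as_matrix()[:2,0])
for lo,hi in [(.037,.049),(.075,.092)]:
  m=(abs(P[...,2]-(lo+hi)/2)<(hi-lo)/2)&(abs(P[...,0]-.62)<.09)&(abs(P[...,1]+.33)<.1)
  q=P[m]; print(len(q),np.median(q[:,2]),cv2.minAreaRect((q[:,:2]*1000).astype(np.float32)))
plan([.6231,-.3253,.049],np.pi/2+.015,6)
E
```

```text
time: 3.95
tool_pos: [0.6233, -0.3246, 0.1173]
ee_rot: [-2.203, -2.239, 0.001]
contact_force: [0.6, -0.7, 0.5]
gripper_width: 1.001
[ 0.6233 -0.3246  0.1173] [-0.016   0.9999]
17917 0.04260115754511215 ((623.6428833007812, -325.60791015625), (88.50989532470703, 150.5657958984375), 0.8323086500167847)
11811 0.0824388817933171 ((623.5961303710938, -324.9027404785156), (35.552406311035156, 109.40817260742188), 0.8440081477165222)
turn/row [0.0001 0.0001 0.0001]
[-0.1, -0.0, 11.5]
[-0.1, -0.0, 11.5]
[-0.1, -0.0, 11.5]
[-0.1, -0.0, 11.5]
[-0.1, -0.0, 11.5]
[-0.1, -0.0, 11.5]
```

Consistent. Descend, close, then lift in the next call.

```bash
python3 -m pendant '[-0.1,0,17,0,0,0,0, -0.1,0,17,0,0,0,0, -0.1,0,17,0,0,0,0, -0.1,0,17,0,0,0,0, 0,0,0,0,0,0,1, 0,0,0,0,0,0,1, 0,0,0,0,0,0,1, 0,0,0,0,0,0,1, 0,0,0,0,0,0,1, 0,0,0,0,0,0,1]' 60
python3 - <<'E'
from h import *
plan([.624,.0,.28],np.pi/2,20)
E
```

```text
time: 5.0
tool_pos: [0.6239, -0.3254, 0.0508]
ee_rot: [2.202, 2.237, 0.001]
contact_force: [1.0, -0.5, 2.4]
gripper_width: 0.388
turn/row [0.0001 0.0001 0.0008]
[16.3, 0.3, -11.5]
[16.3, 0.3, -11.5]
[16.3, 0.3, -11.5]
[16.3, 0.2, -11.5]
[16.3, 0.2, -11.5]
[16.3, 0.2, -11.5]
[16.3, 0.2, -11.5]
[16.3, 0.2, -11.5]
[16.3, 0.2, -11.5]
[16.3, 0.2, -11.5]
[16.3, 0.1, -11.5]
[16.3, 0.1, -11.5]
[16.3, 0.1, -11.5]
[16.3, 0.1, -11.5]
[16.3, 0.1, -11.5]
[16.3, 0.1, -11.5]
[16.3, 0.1, -11.5]
[16.3, 0.0, -11.5]
[16.3, 0.0, -11.5]
[16.3, 0.0, -11.5]
```

```bash
python3 -m pendant '[0,0,-15,0,0,0,1, 0,0,-25,0,0,0,1, 26,-3,-27,0,0,0.002,1, 27,-4,-27,0,0,0.002,1, 27,-4,-27,0,0,0.002,1, 27,-4,-27,0,0,0.002,1, 27,-4,-27,0,0,0.002,1, 27,-4,-27,0,0,0.002,1, 27,-4,-27,0,0,0.002,1, 27,-3,-22,0,0,0.002,1]'
python3 - <<'E'
from h import *
s=bot.read_state();print(s['tool_pos'],s['gripper_width'])
p,d,cam=look('wrist'); P=cloud(d,cam); np.save('P3.npy',P); save('w3',p)
E
```

```text
time: 6.0
tool_pos: [0.5906, -0.1089, 0.3026]
ee_rot: [2.221, 2.22, 0.001]
contact_force: [0.5, -0.9, -2.5]
gripper_width: 0.389
[ 0.59059054 -0.10894246  0.30263742] 0.3894216521673373
```

View pics/w3.png

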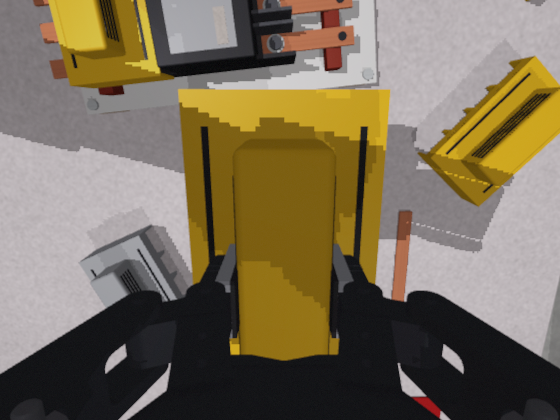

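```bash
python3 -m pendant '[11,-2,-2,0,0,0,1, 11,-2,-2,0,0,0,1, 11,-2,-2,0,0,0,1, 11,-2,-2,0,0,0,1, 11,-2,-2,0,0,0,1, 11,-2,-2,0,0,0,1, 9,-2,-2,0,0,0,1, 0,0,0,0,0,0,1, 0,0,0,0,0,0,1, 0,0,0,0,0,0,1]'
python3 - <<'E'
from h import *
np.set_printoptions(precision=4,suppress=True)
s=bot.read_state();print(s['tool_pos'],Ro.from_rotvec(s['ee_rot']).as_matrix())
p,d,cam=look('wrist'); P=cloud(d,cam); np.save('P4.npy',P); save('w4',p)
E
```

```text
time: 7.05
tool_pos: [0.5772, -0.0354, 0.3142]
ee_rot: [2.222, 2.221, -0.0]
contact_force: [0.1, 0.6, -2.1]
gripper_width: 0.391
[ 0.5772 -0.0354  0.3142] [[ 0.0007  1.     -0.0002]
 [ 1.     -0.0007 -0.0002]
 [-0.0002 -0.0002 -1.    ]]
```

```bash
python3 -m pendant '[10,0,0,0,0,0,1, 10,0,0,0,0,0,1, 10,0,0,0,0,0,1, 10,0,0,0,0,0,1, 10,0,0,0,0,0,1, 10,0,0,0,0,0,1, 10,0,0,0,0,0,1, 0,0,0,0,0,0,1, 0,0,0,0,0,0,1, 0,0,0,0,0,0,1]'
python3 - <<'E'
from h import *
np.set_printoptions(precision=4,suppress=True)
s=bot.read_state();print(s['tool_pos'])
p,d,cam=look('wrist'); P=cloud(d,cam); np.save('P5.npy',P); save('w5',p)
# height map of breaker, 2mm/px, from three clouds + color
H=np.full((150,200),np.nan)
C=np.zeros((150,200,3),np.uint8)
for k in (3,4,5):
    P=np.load(f'P{k}.npy');im=cv2.imread(f'pics/w{k}.png')
    m=(P[...,2]<.15)&(P[...,2]>.0)
    x=((P[...,0]-.40)*1000/1.5).astype(int); y=((.17-P[...,1])*1000/1.5).astype(int)
    m&=(x>=0)&(x<200)&(y>=0)&(y<150)
    C[y[m],x[m]]=im[m]; H[y[m],x[m]]=np.fmax(H[y[m],x[m]],P[m][:,2])
np.save('H.npy',H)
hv=cv2.applyColorMap((np.nan_to_num(H)/.15*255).astype(np.uint8),cv2.COLORMAP_JET)
cv2.imwrite('pics/map.png',cv2.resize(np.vstack([C,hv]),None,fx=2,fy=2,interpolation=cv2.INTER_NEAREST))
E
```

```text
time: 8.1
tool_pos: [0.5772, 0.0346, 0.3143]
ee_rot: [2.222, 2.221, -0.0]
contact_force: [-0.4, -0.0, -1.8]
gripper_width: 0.391
[0.5772 0.0346 0.3143]<stdin>:11: RuntimeWarning: invalid value encountered in cast
```

View pics/map.png

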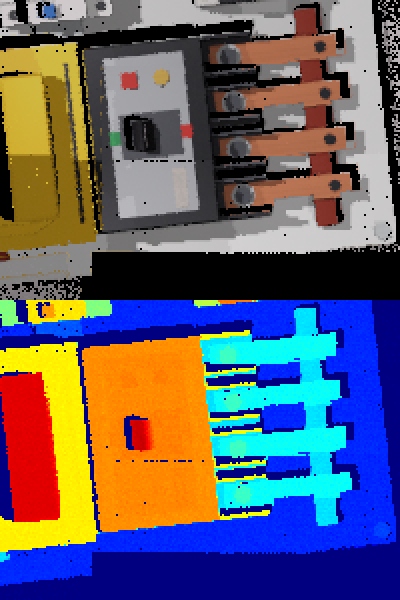

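```bash
cat > fit.py <<'E'
from h import *
from scipy.optimize import minimize
np.set_printoptions(precision=4,suppress=True)
Q=[]
for k in (3,4,5):
    P=np.load(f'P{k}.npy').reshape(-1,3)
    q=P[(P[:,0]>.38)&(P[:,0]<.62)&(P[:,1]>-.06)&(P[:,1]<.19)&(P[:,2]<.15)];Q.append(q)
A=np.vstack(Q)
def rect(q,n):
    g=np.zeros((600,600),np.uint8); ij=((q[:,:2]-[.3,-.1])*2000).astype(int); g[ij[:,0].clip(0,599),ij[:,1].clip(0,599)]=255
    g=cv2.morphologyEx(cv2.morphologyEx(g,cv2.MORPH_CLOSE,np.ones((9,9))),cv2.MORPH_OPEN,np.ones((15,15)))
    c=max(cv2.findContours(g,0,1)[0],key=cv2.contourArea); (a,b),(wd,h),t=cv2.minAreaRect(c)
    print(n,'centre',b/2000+.3,a/2000-.1,'size',wd/2,h/2,'ang',t,np.median(q[:,2])); return b/2000+.3,a/2000-.1
b=A[(A[:,2]>.106)&(A[:,2]<.117)]; c0=rect(b,'block')
r=A[(A[:,2]>.132)&(A[:,2]<.141)&(A[:,0]<.44)];rect(r,'ridge')
# per cloud rib fits
def ribs(q):
    q=q[(q[:,2]>.088)&(q[:,2]<.097)&(q[:,0]>.525)&(q[:,0]<.60)]
    def f(v):
        d=q[:,:2]-v[:2]; c,s=np.cos(v[2]),np.sin(v[2])
        x=d[:,0]*c+d[:,1]*s; y=-d[:,0]*s+d[:,1]*c
        R=np.array([k*.035+e for k in(-1,0,1) for e in(-.0055,.0055)])
        m=np.abs(y[:,None]-R).min(1); out=np.maximum(np.abs(x+.00025)-.01875,0)
        return np.mean(np.minimum(m,.004)**2)*1e6+np.mean(np.minimum(out,.006)**2)*1e6
    best=min((minimize(f,[.57+i*.004,.067+j*.003,.087],method='Nelder-Mead',options=dict(xatol=1e-5,fatol=1e-5,initial_simplex=None)) for i in(-1,0,1) for j in range(-3,4)),key=lambda r:r.fun)
    d=q[:,:2]-best.x[:2];c,s=np.cos(best.x[2]),np.sin(best.x[2]);x=d[:,0]*c+d[:,1]*s
    print('ribs',best.x,best.fun,len(q),'x range',np.percentile(x,[1,99]),'z',np.median(q[:,2])); return best.x
for q in Q:
    if ((q[:,2]>.088)&(q[:,2]<.097)&(q[:,0]>.53)).sum()>200: ribs(q)
v=ribs(A)
E
python3 fit.py
python3 - <<'E'
from h import *
# held cover in tool frame
for k,t in ((3,[.5906,-.1089,.3026]),(4,[.5772,-.0354,.3142]),(5,[.5772,.0346,.3143])):
    P=np.load(f'P{k}.npy').reshape(-1,3)-t
    for n,lo,hi in(('roof',-.015,0.0),('ridge',.022,.04)):
        q=P[(P[:,2]>lo)&(P[:,2]<hi)&(abs(P[:,0])<.07)&(abs(P[:,1])<.1)]
        print(k,n,len(q),np.median(q[:,2]),cv2.minAreaRect((q[:,:2]*1000).astype(np.float32)), np.percentile(q[:,0],[.5,99.5]),q[:,1].max())
E
```

```text
block centre 0.5130259246826172 0.06836259460449218 size 90.68080139160156 140.55259704589844 ang 83.94580841064453 0.11131370331702378
ridge centre 0.4221971588134765 0.05878895568847656 size 34.46222686767578 110.4996337890625 ang 84.4006576538086 0.1355522370740111
ribs [0.576  0.0751 0.0898] 9.529131382815569 670 x range [-0.0514  0.0198] z 0.09232517748631555
ribs [0.5769 0.0752 0.1061] 1.580433843017942 674 x range [-0.0189  0.0182] z 0.09235178111673958
ribs [0.5744 0.1026 0.0581] 7.746925379959695 262 x range [-0.0212  0.0281] z 0.09247789640706808
ribs [0.5766 0.0752 0.0835] 7.65131985241113 1606 x range [-0.045   0.0221] z 0.09235553435261745
3 roof 22484 -0.008086360503525791 ((0.8370628356933594, 9.977714538574219), (129.60789489746094, 88.69911193847656), 89.90975952148438) [-0.04295302  0.04450445] 0.07480955330941982
3 ridge 22468 0.03176381769026626 ((0.8636875152587891, 14.315160751342773), (60.988319396972656, 81.38522338867188), 0.07125356048345566) [-0.02533482  0.02694571] 0.055007187751402606
4 roof 22490 -0.00813241127133485 ((0.6989784240722656, 10.231891632080078), (129.42324829101562, 88.90330505371094), 89.7834243774414) [-0.04290379  0.04458517] 0.07488204640359367
4 ridge 22478 0.03171691028438872 ((0.8866386413574219, 14.181385040283203), (60.6636848449707, 81.85456085205078), 0.20559123158454895) [-0.02512835  0.02699948] 0.055080379831155504
5 roof 22473 -0.00811427178172286 ((0.6735916137695312, 10.077274322509766), (129.83348083496094, 88.8293228149414), 89.71148681640625) [-0.04288705  0.04460865] 0.07489732895754542
5 ridge 22457 0.03175205656500224 ((2.1328601837158203, 14.334247589111328), (63.402626037597656, 81.69149780273438), 0.6022022366523743) [-0.02527361  0.02703564] 0.055051463027362156
```

Run:
```python
from h import *
plan([.6052,.0781,.160],np.pi/2+.105,8)
```

```text
turn/row [ 0.      0.     -0.0132]
[5.5, 3.5, 19.3]
[5.4, 3.6, 19.3]
[5.4, 3.6, 19.3]
[5.3, 3.7, 19.3]
[5.3, 3.8, 19.3]
[5.2, 3.8, 19.3]
[5.2, 3.9, 19.3]
[5.1, 4.0, 19.3]
```

```bash
python3 -m pendant '[5.5,3.5,19,0,0,-0.0132,1, 5.4,3.6,19,0,0,-0.0132,1, 5.4,3.6,19,0,0,-0.0132,1, 5.3,3.7,19,0,0,-0.0132,1, 5.3,3.8,19,0,0,-0.0132,1, 5.2,3.8,19,0,0,-0.0132,1, 5.2,3.9,19,0,0,-0.0132,1, 5.1,4,19,0,0,-0.0132,1, 0,0,0,0,0,0,1, 0,0,0,0,0,0,1]'
python3 - <<'E'
from h import *
np.set_printoptions(precision=4,suppress=True)
s=bot.read_state();print(s['tool_pos'],Ro.from_rotvec(s['ee_rot']).as_matrix()[:,0])
p,d,cam=look('wrist'); P=cloud(d,cam); np.save('P6.npy',P); save('w6',p)
plan([.6052,.0781,.135],np.pi/2+.105,8)
E
```

```text
time: 9.15
tool_pos: [0.6051, 0.0782, 0.1623]
ee_rot: [-2.102, -2.334, 0.001]
contact_force: [-0.0, 0.1, -0.4]
gripper_width: 0.392
[0.6051 0.0782 0.1623] [-0.1045  0.9945 -0.0002]
turn/row [ 0.0001  0.     -0.0001]
[-0.0, -0.1, 3.5]
[-0.0, -0.1, 3.5]
[-0.0, -0.1, 3.5]
[-0.0, -0.1, 3.5]
[-0.0, -0.1, 3.5]
[-0.0, -0.1, 3.5]
[-0.0, -0.1, 3.5]
[-0.0, -0.1, 3.5]
```

View pics/w6.png

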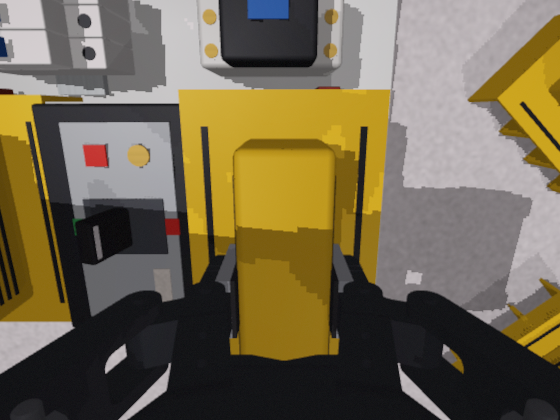

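```bash
python3 - <<'E'
from h import *
P=np.load('P6.npy').reshape(-1,3);P=P[~np.isnan(P[:,0])]
c,s=np.cos(.105),np.sin(.105);d=P[:,:2]-[.6046,.0780];X=d[:,0]*c+d[:,1]*s;Y=-d[:,0]*s+d[:,1]*c;Z=P[:,2]
for n,z0,xa,xb in(('block',.1113,-.13,-.055),('held roof',.1535,-.05,.06),('fixedroof',.096,-.2,-.14)):
    m=(abs(Z-z0)<.003)&(X>xa)&(X<xb)&(Y>-.08)&(Y<.085); a,b=X[m],Y[m]
    top=[b[(a>u)&(a<u+.01)].max() for u in np.arange(a.min(),a.max()-.01,.01)]
    print(n,m.sum(),'x',np.percentile(a,[.3,99.7]).round(4),'ymax',np.round(top,4))
E
python3 -m pendant '[0,0,5,0,0,0,1, 0,0,5,0,0,0,1, 0,0,4,0,0,0,1, 0,0,3,0,0,0,1, 0,0,3,0,0,0,1, 0,0,3,0,0,0,1, 0,0,2,0,0,0,1, 0,0,0,0,0,0,1, 0,0,0,0,0,0,1, 0,0,0,0,0,0,1]'
```

```text
block 22713 x [-0.1298 -0.0558] ymax [0.0701 0.0701 0.0701 0.07   0.07   0.07   0.07  ]
held roof 22428 x [-0.0425  0.0452] ymax [0.0749 0.0749 0.0749 0.0749 0.0749 0.0749 0.0749 0.0748]
fixedroof 8630 x [-0.1908 -0.1417] ymax [-0.0666 -0.0598  0.0681  0.0748  0.0748]
time: 10.2
tool_pos: [0.6054, 0.0787, 0.1376]
ee_rot: [2.101, 2.335, 0.001]
contact_force: [-0.5, -0.1, -1.7]
gripper_width: 0.389
```

```bash
python3 -m pendant '[0,0,4,0,0,0,1, 0,0,4,0,0,0,1, 0,0,4,0,0,0,1, 0,0,4,0,0,0,1, 0,0,4,0,0,0,1, 0,0,4,0,0,0,1, 0,0,4,0,0,0,1, 0,0,3,0,0,0,1, 0,0,1.5,0,0,0,1, 0,0,0,0,0,0,1]'
```

```text
time: 11.2
tool_pos: [0.605, 0.0786, 0.1045]
ee_rot: [-2.101, -2.335, 0.0]
contact_force: [0.2, 0.1, -2.7]
gripper_width: 0.392
```

```bash
python3 -m pendant '[0,0,0.7,0,0,0,1, 0,0,0.7,0,0,0,1, 0,0,0,0,0,0,1, 0,0,0,0,0,0,1, 0,0,0,0,0,0,0.42, 0,0,0,0,0,0,0.42, 0,0,0,0,0,0,0.42, 0,0,0,0,0,0,0.42, 0,0,0,0,0,0,0.42, 0,0,0,0,0,0,0.42]'
```

```text
time: 12.2
tool_pos: [0.6052, 0.0786, 0.1034]
ee_rot: [2.102, 2.335, -0.0]
contact_force: [-0.1, -0.3, 0.6]
gripper_width: 0.583
```

Released. Lift and check the seating.

```bash
python3 -m pendant '[0,0,-5,0,0,0,0.42, 0,0,-15,0,0,0,0.42, 0,0,-20,0,0,0,0.42, 0,0,-20,0,0,0,0.42, 0,0,-20,0,0,0,0.42, 0,0,-20,0,0,0,0.6, 0,-10,-20,0,0,0,0.8, 0,-10,-20,0,0,0,1, 0,-5,0,0,0,0,1, 0,0,0,0,0,0,1]'
python3 - <<'E'
from h import *
np.set_printoptions(precision=4,suppress=True)
p,d,cam=look('wrist'); P=cloud(d,cam); np.save('P7.npy',P); save('w7',p)
P=P.reshape(-1,3);P=P[~np.isnan(P[:,0])]
c,s=np.cos(.105),np.sin(.105);d=P[:,:2]-[.6046,.0780];X=d[:,0]*c+d[:,1]*s;Y=-d[:,0]*s+d[:,1]*c;Z=P[:,2]
for n,z0,xa,xb in(('roof',.096,-.05,.06),('ridge',.136,-.05,.06),('block',.111,-.14,-.04),('handle',.134,-.12,-.06),('fixed ridge',.136,-.21,-.15)):
    m=(abs(Z-z0)<(.006 if n!='handle' else .012))&(X>xa)&(X<xb)&(Y>-.08)&(Y<.085)
    q=np.c_[X,Y,Z][m]; A=np.c_[q[:,:2],np.ones(len(q))]
    print(n,len(q),cv2.minAreaRect((q[:,:2]*1000).astype(np.float32)),'z',np.median(q[:,2]),'max',q[:,2].max(),'slope',np.linalg.lstsq(A,q[:,2],rcond=None)[0][:2])
E
```

```text
time: 13.2
tool_pos: [0.5803, 0.076, 0.2445]
ee_rot: [2.101, 2.334, 0.002]
contact_force: [0.2, -0.3, 0.2]
gripper_width: 0.001
roof 10215 ((-1.4991493225097656, -0.1450347900390625), (150.2544708251953, 94.23279571533203), 89.99884033203125) z 0.0954942715731597 max 0.10198307033812848 slope [0.0005 0.0002]
ridge 5956 ((1.3294486999511719, 1.1197853088378906), (108.6318588256836, 35.32893753051758), 89.91958618164062) z 0.13536319630921512 max 0.13767918211707827 slope [ 0.005  -0.0013]
block 17016 ((-91.82878112792969, 0.7596588134765625), (138.85348510742188, 90.27640533447266), 89.98335266113281) z 0.11123295288511201 max 0.11697352313631948 slope [-0.0009 -0.0007]
handle 769 ((-98.45211029052734, 0.5800971984863281), (15.168225288391113, 24.0634822845459), 0.36914828419685364) z 0.1374059005017597 max 0.14103728803130056 slope [-1.0377 -0.0836]
fixed ridge 6653 ((-182.95794677734375, 0.5766830444335938), (35.75029754638672, 109.9098129272461), 0.5506371259689331) z 0.13543010686674012 max 0.138324406942106 slope [-0.0425 -0.001 ]
```

View pics/w7.png

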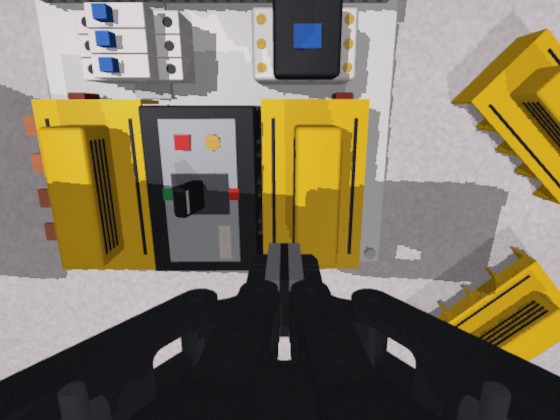

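```bash
python3 -m pendant '[0,-18,4,0,0,0,1, 0,-18,4,0,0,0,1, 0,-18,4,0,0,0,1, 0,-18,4,0,0,0,1, 0,-18,4,0,0,0,1, 0,-18,4,0,0,0,1, 0,0,20,0,0,0,1, 0,0,25,0,0,0,1, 0,0,20,0,0,0,1, 0,0,15,0,0,0,1]'
python3 - <<'E'
from h import *
s=bot.read_state();c,q=np.cos(.105),np.sin(.105);d=s['tool_pos'][:2]-[.5131,.0683]
print('breaker xy',d[0]*c+d[1]*q,-d[0]*q+d[1]*c,s['tool_pos'][2],s['contact_force'])
E
```

```text
time: 14.25
tool_pos: [0.4716, 0.0646, 0.1365]
ee_rot: [-2.1, -2.333, 0.004]
contact_force: [-0.0, -0.4, 0.1]
gripper_width: -0.003
breaker xy -0.04170284083159109 0.0006888210859057648 0.13645990657483062 [-0.02540924 -0.40550675  0.10499008]
```

```bash
python3 -m pendant '[0,0,6,0,0,0,1, 0,0,6,0,0,0,1, 0,0,0,0,0,0,1, 0,4,0,0,0,0,1, 0,4,0,0,0,0,1, 0,4,0,0,0,0,1, 0,4,0,0,0,0,1, 0,4,0,0,0,0,1, 0,3,0,0,0,0,1, 0,0,0,0,0,0,1]'
cat > hs.py <<'E'
from h import *
np.set_printoptions(precision=4,suppress=True)
s=bot.read_state();c,q=np.cos(.105),np.sin(.105);d=s['tool_pos'][:2]-[.5131,.0683]
f=s['contact_force'];print('breaker xy',d[0]*c+d[1]*q,-d[0]*q+d[1]*c,s['tool_pos'][2],'Fx',f[0]*c+f[1]*q,f)
p,dd,cam=look('wrist');save('w_hs',p);P=cloud(dd,cam).reshape(-1,3);P=P[~np.isnan(P[:,0])]
d=P[:,:2]-[.5131,.0683];X=d[:,0]*c+d[:,1]*q;Y=-d[:,0]*q+d[:,1]*c;Z=P[:,2]
m=(X>-.03)&(X<.035)&(Y>-.011)&(Y<.0135)&(Z>.116)&(Z<.15)
Q=np.c_[X,Y,Z][m]
for y0 in(.004,.008,.0115):
    k=Q[abs(Q[:,1]-y0)<.0015]; print(y0,len(k))
    for z in np.arange(.117,.145,.004):
        r=k[abs(k[:,2]-z)<.002]
        if len(r): print('  z',round(z,3),len(r),r[:,0].min().round(4),r[:,0].max().round(4))
E
python3 hs.py
```

```text
time: 15.25
tool_pos: [0.497, 0.0672, 0.1289]
ee_rot: [2.1, 2.334, 0.002]
contact_force: [-0.9, 0.9, -0.6]
gripper_width: -0.005
breaker xy -0.016118642890951888 0.0005439066360613863 0.1288957960552302 Fx -0.8073026147841923 [-0.9079  0.9122 -0.6123]
0.004 159
  z 0.117 4 -0.0036 -0.0035
  z 0.121 6 -0.0034 -0.0029
  z 0.125 9 -0.0031 -0.0028
  z 0.129 2 -0.0026 -0.0025
  z 0.137 5 0.005 0.008
  z 0.141 133 -0.001 0.0079
0.008 704
  z 0.117 5 -0.0037 -0.0033
  z 0.121 9 -0.0034 -0.003
  z 0.125 8 -0.0031 -0.0028
  z 0.129 11 -0.0027 -0.0023
  z 0.133 14 -0.0232 -0.0018
  z 0.137 110 -0.0288 0.0085
  z 0.141 281 -0.0286 0.0077
0.0115 1120
  z 0.117 47 -0.0037 0.0057
  z 0.121 67 -0.0034 0.0061
  z 0.125 66 -0.0029 0.0066
  z 0.129 77 -0.0027 0.0067
  z 0.133 150 -0.0215 0.0071
  z 0.137 220 -0.0218 0.0082
  z 0.141 240 -0.0216 0.0076
```

```bash
python3 -m pendant '[0,1.5,0,0,0,0,1, 0,1.5,0,0,0,0,1, 0,1.5,0,0,0,0,1, 0,1,0,0,0,0,1, 0,0.5,0,0,0,0,1, 0,0,0,0,0,0,1, 0,0,0,0,0,0,1, 0,0,0,0,0,0,1, 0,0,0,0,0,0,1, 0,0,0,0,0,0,1]'; python3 hs.py
```

```text
time: 16.3
tool_pos: [0.5017, 0.0677, 0.1273]
ee_rot: [-2.102, -2.335, 0.0]
contact_force: [-1.8, -0.1, 0.6]
gripper_width: 0.001
breaker xy -0.01140660870734601 0.000594904319379358 0.12729873579844073 Fx -1.815575312362993 [-1.8169 -0.0832  0.6261]
0.004 172
  z 0.117 12 -0.0023 -0.0014
  z 0.121 15 -0.0015 -0.0007
  z 0.125 8 -0.0004 0.0008
  z 0.137 31 0.0046 0.0127
  z 0.141 106 0.004 0.0119
0.008 797
  z 0.117 12 -0.0023 -0.0014
  z 0.121 15 -0.0015 -0.0007
  z 0.125 15 -0.0008 0.0004
  z 0.129 17 0.0002 0.0014
  z 0.133 49 -0.0222 0.0023
  z 0.137 158 -0.024 0.0125
  z 0.141 256 -0.0241 0.0122
0.0115 1209
  z 0.117 56 -0.0019 0.0078
  z 0.121 67 -0.0011 0.0084
  z 0.125 75 -0.0004 0.0095
  z 0.129 88 -0.0164 0.0107
  z 0.133 197 -0.0172 0.0116
  z 0.137 257 -0.017 0.0123
  z 0.141 216 -0.0171 0.0116
```

```bash
python3 -m pendant '[0,0.8,0,0,0,0,1, 0,0.8,0,0,0,0,1, 0,0.8,0,0,0,0,1, 0,0.6,0,0,0,0,1, 0,0,0,0,0,0,1, 0,0,0,0,0,0,1, 0,0,0,0,0,0,1, 0,0,0,0,0,0,1, 0,0,0,0,0,0,1, 0,0,0,0,0,0,1]'; python3 hs.py | head -10
```

```text
time: 17.35
tool_pos: [0.5046, 0.068, 0.1273]
ee_rot: [-2.101, -2.335, 0.0]
contact_force: [-3.2, -1.2, -0.5]
gripper_width: 0.0
breaker xy -0.008467067465634696 0.0006127320440171425 0.12733126340801584 Fx -3.3032604614311087 [-3.1995 -1.1585 -0.4919]
0.004 154
  z 0.121 14 0.0 0.0009
  z 0.125 9 0.0008 0.0024
  z 0.137 64 0.0075 0.0153
  z 0.141 67 0.0068 0.0137
0.008 801
  z 0.117 16 -0.0013 0.0
  z 0.121 22 -0.0004 0.0012
  z 0.125 18 0.0012 0.0024
```

```bash
python3 -m pendant '[0,0.5,0,0,0,0,1, 0,0.5,0,0,0,0,1, 0,0.5,0,0,0,0,1, 0,0.3,0,0,0,0,1, 0,0,0,0,0,0,1, 0,0,0,0,0,0,1, 0,0,0,0,0,0,1, 0,0,0,0,0,0,1, 0,0,0,0,0,0,1, 0,0,0,0,0,0,1]'; python3 hs.py
```

```text
time: 18.4
tool_pos: [0.5064, 0.0682, 0.1274]
ee_rot: [-2.101, -2.335, 0.0]
contact_force: [-4.4, -1.6, -0.9]
gripper_width: 0.004
breaker xy -0.006681973427878668 0.0006057146512157193 0.12736327972568529 Fx -4.57726692532093 [-4.4308 -1.6303 -0.8624]
0.004 132
  z 0.121 6 0.0017 0.0022
  z 0.125 7 0.0021 0.0029
  z 0.129 1 0.0033 0.0033
  z 0.137 78 0.0088 0.0168
  z 0.141 40 0.0087 0.0138
0.008 790
  z 0.117 15 -0.0009 0.0005
  z 0.121 17 0.0004 0.0021
  z 0.125 26 0.0016 0.0037
  z 0.129 27 0.0028 0.0048
  z 0.133 47 -0.0175 0.0063
  z 0.137 220 -0.0192 0.0166
  z 0.141 171 -0.0194 0.0129
0.0115 1215
  z 0.117 62 -0.0005 0.0102
  z 0.121 76 0.0004 0.0116
  z 0.125 87 0.002 0.013
  z 0.129 100 -0.0095 0.0146
  z 0.133 192 -0.0124 0.0166
  z 0.137 282 -0.0122 0.0164
  z 0.141 152 -0.0124 0.0135
```

```bash
python3 -m pendant '[0,0.5,0,0,0,0,1, 0,0.5,0,0,0,0,1, 0,0,0,0,0,0,1, 0,0,0,0,0,0,1, 0,0,0,0,0,0,1, 0,0,0,0,0,0,1, 0,0,0,0,0,0,1, 0,0,0,0,0,0,1, 0,0,0,0,0,0,1, 0,0,0,0,0,0,1]'
```

```text
time: 19.45
tool_pos: [0.5066, 0.0682, 0.1273]
ee_rot: [-2.1, -2.334, 0.003]
contact_force: [-7.6, -1.5, 2.3]
gripper_width: -0.001
```

```bash
python3 -m pendant '[0,-8,0,0,0,0,1, 0,-12,0,0,0,0,1, 0,0,-10,0,0,0,1, 0,0,-25,0,0,0,1, 0,0,-25,0,0,0,1, 0,0,-25,0,0,0,1, -10,0,-25,0,0,0,1, -15,8,-20,0,0,0,1, -10,8,0,0,0,0,1, 0,0,0,0,0,0,1]'; python3 hs.py
python3 - <<'E'
from h import *
p,d,cam=look('wrist');save('w9',p); P=cloud(d,cam).reshape(-1,3);P=P[~np.isnan(P[:,0])]
c,s=np.cos(.105),np.sin(.105);d=P[:,:2]-[.6046,.0780];X=d[:,0]*c+d[:,1]*s;Y=-d[:,0]*s+d[:,1]*c;Z=P[:,2]
for n,z0,xa,xb in(('roof',.096,-.05,.06),('ridge',.136,-.05,.06)):
    m=(abs(Z-z0)<.006)&(X>xa)&(X<xb)&(Y>-.08)&(Y<.085);q=np.c_[X,Y,Z][m]
    print(n,len(q),cv2.minAreaRect((q[:,:2]*1000).astype(np.float32)),np.median(q[:,2]))
E
```

```text
time: 20.45
tool_pos: [0.5083, 0.0322, 0.2581]
ee_rot: [2.102, 2.332, 0.002]
contact_force: [-0.0, 0.2, -0.4]
gripper_width: -0.0
breaker xy -0.008533100420297968 -0.03537307202226273 0.25812745653682106 Fx 0.002381402276756402 [-0.0142  0.1579 -0.4192]
0.004 96
  z 0.117 6 -0.0006 0.0002
  z 0.121 7 0.0001 0.0016
  z 0.125 10 0.0016 0.0031
  z 0.129 8 0.003 0.0053
  z 0.133 8 0.0044 0.0059
  z 0.137 38 0.0065 0.0164
  z 0.141 19 0.0078 0.0131
0.008 97
  z 0.117 5 -0.0007 0.0002
  z 0.121 9 0.0001 0.0016
  z 0.125 7 0.0023 0.0031
  z 0.129 9 0.003 0.0045
  z 0.133 8 0.0051 0.0059
  z 0.137 43 0.0064 0.0163
  z 0.141 16 0.0078 0.013
0.0115 96
  z 0.117 8 -0.0006 0.0066
  z 0.121 7 0.0001 0.0032
  z 0.125 13 0.0023 0.0109
  z 0.129 10 0.0038 0.0116
  z 0.133 8 0.0051 0.0073
  z 0.137 40 0.0065 0.0162
  z 0.141 10 0.0077 0.0115
roof 9845 ((0.9044914245605469, 0.31501007080078125), (149.9246826171875, 89.7193832397461), 89.81505584716797) 0.09550981306219397
ridge 6541 ((0.7646751403808594, 0.47722625732421875), (34.58616638183594, 108.79408264160156), 0.034607939422130585) 0.1353342311359101
```

View pics/w9.png

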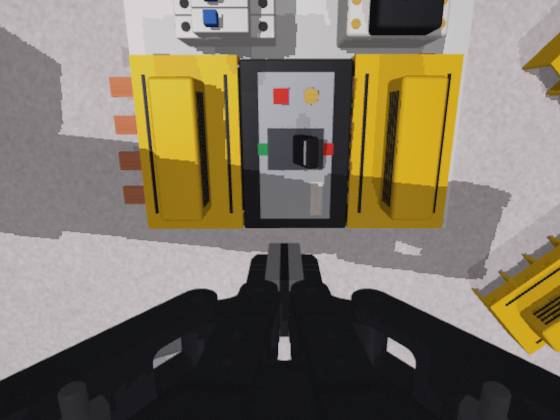

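The cover is home and level with the fixed one. The handle leans about 0.35 rad towards the line end, and the robot is clear of everything.

```bash
python3 -c "
from workcell import bot
print(bot.finish_job(), bot.read_state()['time'])"
```

```text
the job is handed in; nothing more can be done
the job is handed in; nothing more can be done
```

The yellow cover is on the line end and the handle is at ON. I handed the job in at about 20.5 s of the 48 s; no verdict was reported.

- **Cover:** I took the yellow cover nearest the base by its ridge. It already stood with its apron the right way round. I turned it 0.09 rad to match the breaker and lowered it between the ribs, with no contact force worth noting. After letting go, it measured within 1.5 mm of its seat along the poles and 0.5 mm across them. It was square within 0.2°, with its ridge at 135.4 mm, the same height as the fixed cover's.
- **Handle:** I then pushed it over with the closed fingers until the force rose (about 4.6 to 7.6 N) with almost no further movement, which I took as the stop. After I backed off, it leaned about 0.35 rad towards the line end, which is about 0.70 rad on the joint.
- **Other checks:** The robot was clear of everything when I handed in. I did not re-measure the grey cover or the other bystanders, but nothing was moved near them. No check failed. The network's points for the cover were about 3 mm off the depth measurement, so I used the depth values.

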